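# Shim the rocking mini-oven

## Robot

A 7-joint arm with a two-finger parallel gripper is mounted at the origin on a cart in front of the work surface, level with it; the furniture and walls round the work are solid. World frame = base frame: x ahead of the robot, y to its left, z up, the work surface at z = 0. Lengths are in m, angles in rad, forces in N, time in s.
With the tool pointing down it reaches from about 0.4 to 0.85 m from the base axis. Payload 10.4 kg.
Tool frame: the origin (TCP) lies midway between the tips of the shut fingers; the grasp point (between the pads) lies 19 mm behind it; z points along the fingers, y is the line along which they close (so a half turn about z gives the same grasp; the last joint's range is limited). The gripper opens to 85 mm and grips with 20 to 120 N. Pads are 22 mm wide; open, the fingers measure 114 mm over their backs; the gripper's body (76 mm by 85 mm) begins 54 mm behind the grasp point. The pads swing forward as they close: fully open they stand 13 mm farther back than shut.
Start: joints at [-1.356, 0.332, -0.065, 1.46, 0.022, 1.35, -0.088], TCP at [0.147, 0.607, 0.196] pointing down, gripper open.
Joint ranges: [-2.6, 2.6], [-0.5, 2.12], [-1.47, 1.34], [0.16, 2.42], [-1.27, 4.41], [0.06, 2.06], [-2.6, 2.6]. Speed limits (rad/s): [2.22, 2.22, 2.79, 2.79, 3.14, 3.14, 3.14].

## Interface

Orientations are given as a unit quaternion [x, y, z, w].
In Python, from workcell import get_obs, camera, camera_params, hand_in gives the robot as it stands.
- The arm moves only by the tool carry_out, never from a script. Its argument "commands" is a list that holds one entry, the list of rows, each a list of 6 numbers: the shift along the tool's x, y, z in units of 40 mm (1.0 is 40 mm), then the turn, a rotation vector about the tool's x, y, z in units of 6 degrees (1.0 is 6 degrees). In form: [[[x, y, z, ax, ay, az], ...]]. A call has 1 to 20 rows; each row shifts and turns the commanded pose from where the row before left it, along the tool's axes as they then stand; what a row does not reach is not made up. A row lasts 1/12 s, in which the tool goes at most 41.7 mm and 7.16 degrees, less where a joint would pass 70% of its speed; a pose out of reach is approached as far as the arm can. A call is refused whole if a number of a shift passes 1 or a number of a turn 1, either way. A call with a gripper value outside its range is refused whole. "hand" is the closure, from -1 (fully open) to 1 (shut), set as the call begins (left out, the last holds). The fingers move at their own pace and stop on an object; "force" is the grip in N (left out, the last holds). Time passes only in rows, so rows that do not move let the fingers close. It gives the time, the measured TCP pose, the force, the opening and the grip force at its end, in the units of the state.
- get_obs(): the state, without advancing time (a new reading comes with each control period).
- camera(name): name is "scene" or "top"; returns the picture (420x560x3 uint8, red, green, blue); there is no depth.
- camera_params(name): a dict with "mtx" (3x3 intrinsics, pixels), "k1" (the pictures are not rectified: a ray, as slopes to the right and down, at radius r is drawn at 1 + k1 r^2 times it, then the intrinsics apply), "R" (3x3) and "t" (3): a world point X has camera coordinates R X + t. Camera axes: x right, y down, z forward; pixel columns grow to the right and rows downward; lengths in m; the calibration is good to about 2 mm. A picture is of the moment at which its call begins. camera_params takes no time and is no camera call.
- hand_in(): hands the job in; it is judged then, once.
The state is a dict: "clock": time; "joint_pos": joint angles; "joint_velocities": joint speeds; "tau": joint torques, N m; "position": TCP position; "ee_rot": TCP orientation; "ft_force": force on the tool from outside, world axes, zero at the start; "torque": the same for the moment, N m; "grip_width": opening from 0.0 (shut) to 1.0 (fully open); "grasp_force": force on a finger pad.
Only numpy, scipy, OpenCV 4.12 (cv2) and the standard library are available. Lean on these libraries where they do the work, as an engineer would, in place of code of your own. Each camera call takes 0.05 s, during which the arm holds its last target. There are 200 camera calls.

## Task

The mini-oven rocks because its front-left foot is too short to reach the worktop. Pick up the wooden shim, lay it flat in front of that foot and slide it, thin end first and straight in, under the foot until you feel it drag and it sits snug, without lifting or shoving the oven; let go of it, then press down with closed fingers, with about 10 N, on the top of the oven over that corner to check that it no longer rocks, and leave the shim there. Leave the things around it alone.

Things in the scene. Friction and masses are not known exactly. Their poses are not given: they have to be found in the camera images.
- oven: mini-oven, steel case 300 wide (its y), 220 deep (its x), 200 mm high, loose, about 2.8 kg. Origin on the worktop under its centre, x to its back, z up. On its front face (x = -110) a bar handle 170 mm up stands 27 mm out (y -45 to +119), and two knobs on the right 25 mm out. Case underside 24 mm up; square feet 24 x 24 mm centred at x = +-90, y = +-126 mm, all but one reaching the worktop
- foot_front (a point): worktop point below the middle of the front edge of the short front-left foot (oven frame x = -102, y = +126, z = 0 mm); axes as the oven's: the shim goes in along +x. The foot ends 4.5 to 9.5 mm above the worktop, different each time and not measured. Pushing the wedged shim with more than 9 N slides the oven
- oven_corner (a point): point on the oven's flat top, 200 mm up, over the short foot (oven frame x = -85, y = +125 mm): where to press. Unshimmed, some 5 N down here tips the oven; with the shim snug it holds 10 N
- shim: plain wooden wedge lying flat, 190 long (its x), 34 mm wide (its y), 2.5 mm thick at the nose (+x end), rising evenly (1 in 10) to 21.5 mm at the heel (-x end), 60 g. Origin mid-underside, z up. Hold it across its width about 20 mm from the heel. Not pressed down it drags under 1 N; once its slope meets the foot the push rises by 3 to 6 N a mm; it is snug at 5 to 7 N and then stays when let go
- shim_nose (a point): middle of the lower edge of the shim's thin end (shim frame: x = +95, y = 0, z = 0 mm)
- garlic: garlic bulb, 56 mm, bystander on the right of the worktop; origin under its centre
- shaker: small clear shaker with a grey top, 44 mm across, 90 mm high, bystander in front of the oven's right corner; origin under its centre
- mushroom: mushroom, 44 mm, bystander near the worktop's front right; origin under its centre
- tumbler: glass tumbler, 81 mm across, 91 mm high, bystander in front of the sink; origin under its centre
- onion: brown onion, 82 mm, bystander in front of the sink; origin under its centre

How it is judged:
By the outcome, as a careful person would: the job done as asked, in the order asked, and still so for the second after the job is handed in, with the robot touching nothing.
It also fails if it takes over 61 s, if anything falls off the work surface, if the arm or the gripper's body presses on something with over 40 N, if the wrist force passes 120 N, or if a joint passes its speed limit or range.

## Working session

There is one attempt and no reset: what is moved stays moved. The work goes in short steps, Python scripts to look and compute and a tool call to move; the robot and the scene stay as the last step left them, time stands still between calls to the robot, and variables do not carry over. Pictures are saved under pics/ and viewed, at most 10 in all, crops included, and the job is handed in when it is done.

Besides the shell and the picture viewer there is one more tool, called after "Call:" by a JSON object that holds its "name" and its "arguments". carry_out: Moves the arm, as the interface text tells. Its arguments: {"type":"object","properties":{"commands":{"type":"array"},"hand":{"type":"number"},"force":{"type":"number"}},"required":["commands"]}

```bash
mkdir -p pics; ls
python3 - <<'E'
from workcell import *
import cv2
for n in("scene","top"):
    cv2.imwrite(f"pics/{n}0.png",camera(n)[:,:,::-1]); p=camera_params(n); print(n,p)
o=get_obs();print(o)
E
```

```text
pics
scene {'mtx': array([[471.53561214,   0.        , 280.43759775],
       [  0.        , 471.53561214, 210.86368975],
       [  0.        ,   0.        ,   1.        ]]), 'k1': 0.04348113930639672, 'R': array([[ 0.29231037, -0.9562426 , -0.01243954],
       [-0.65873833, -0.19190365, -0.72748663],
       [ 0.69326652,  0.22084629, -0.68600908]]), 't': array([-0.11931093,  0.50543983,  1.19405863])}
top {'mtx': array([[437.67694395,   0.        , 283.21852867],
       [  0.        , 437.67694395, 209.34286391],
       [  0.        ,   0.        ,   1.        ]]), 'k1': -0.017276063565573225, 'R': array([[-0.010273  , -0.99991411, -0.00813906],
       [-0.99829413,  0.01072352, -0.05739195],
       [ 0.0574743 ,  0.00753559, -0.99831855]]), 't': array([0.06186765, 0.59718841, 1.25780998])}
{'clock': 0.1, 'joint_pos': array([-1.35558458,  0.33285857, -0.06468145,  1.46086978,  0.02162163,
        1.34990302, -0.0884962 ]), 'joint_velocities': array([-0.00146393, -0.0009272 , -0.00144626, -0.00182874, -0.00013709,
        0.00143118, -0.00054053]), 'tau': array([ 7.40538635e-04, -6.26745343e+01,  4.87900944e-02, -3.92432499e+01,
        1.63342163e-02,  6.91376568e-03,  7.95108440e-05]), 'position': array([0.14716752, 0.60702388, 0.19495838]), 'ee_rot': array([ 1.18620636e-01,  9.92939421e-01, -6.70414745e-04, -3.61115790e-05]), 'ft_force': array([-0.61568913, -0.19988195,  0.51542743]), 'torque': array([-0.03704129, -0.0522933 , -0.03583916]), 'grasp_force': 0.0, 'grip_width': 1.0010479696145258}
```

View pics/scene0.png

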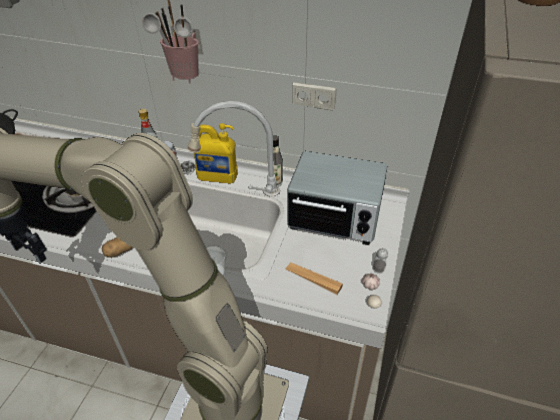

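View pics/top0.png

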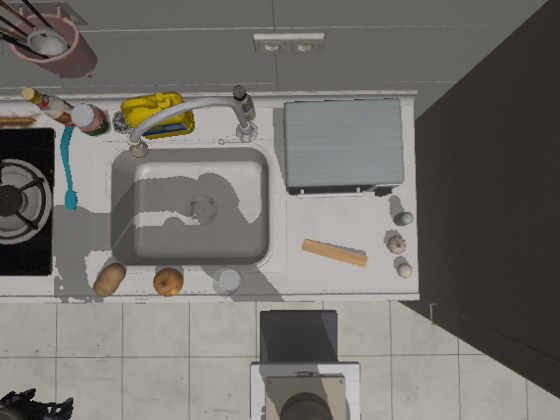

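The top view shows the oven's top over columns 285–403, rows 98–190, and the shim from about (303,243) to (367,262). The scene view shows the shim from (287,265) to (342,288). Next I measure both and zoom in to see which end is thick.

```bash
cat > h.py <<'E'
import numpy as np, cv2
from workcell import *
def ray(n,uv):
    p=camera_params(n);K=p["mtx"];d=np.array([(uv[0]-K[0,2])/K[0,0],(uv[1]-K[1,2])/K[1,1]])
    s=d.copy()
    for _ in range(10): s=d/(1+p["k1"]*(s@s))
    return -p["R"].T@p["t"], p["R"].T@np.array([s[0],s[1],1])
def plane(n,uv,z):
    c,d=ray(n,uv); return c+d*(z-c[2])/d[2]
def proj(n,X):
    p=camera_params(n);c=p["R"]@np.array(X)+p["t"];s=c[:2]/c[2];s=s*(1+p["k1"]*(s@s))
    return p["mtx"][:2,:2]@s+p["mtx"][:2,2]
def shimmask(im):
    h=cv2.cvtColor(im,cv2.COLOR_RGB2HSV)
    return cv2.inRange(h,(8,90,110),(20,255,255))
E
python3 - <<'E'
from h import *
for n,box in(("top",(290,230,380,275)),("scene",(275,250,355,300))):
    im=cv2.imread(f"pics/{n}0.png")[:,:,::-1].copy()
    m=shimmask(im);k=np.zeros_like(m);x0,y0,x1,y1=box;k[y0:y1,x0:x1]=m[y0:y1,x0:x1]
    c=max(cv2.findContours(k,0,2)[0],key=cv2.contourArea)
    r=cv2.minAreaRect(c);b=cv2.boxPoints(r);print(n,cv2.contourArea(c),r)
    print(cv2.approxPolyDP(c,2,True)[:,0].tolist())
    for q in b: print(q,plane(n,q,0.01).round(4))
im=cv2.imread("pics/top0.png");h=cv2.cvtColor(im,cv2.COLOR_BGR2HSV)
print(h[150,340],h[140,300],h[200,340],h[255,335])
m=cv2.inRange(h,(80,25,80),(110,120,220));k=np.zeros_like(m);k[85:200,270:415]=m[85:200,270:415]
c=max(cv2.findContours(k,0,2)[0],key=cv2.contourArea);r=cv2.minAreaRect(c);print(r)
for q in cv2.boxPoints(r): print(q,plane("top",q,0.2).round(4))
a=cv2.resize(cv2.imread("pics/scene0.png")[240:310,270:400],None,fx=6,fy=6,interpolation=2)[:420]
b=cv2.resize(im[85:275,275:415],None,fx=3,fy=3,interpolation=2)
cv2.imwrite("pics/z1.png",a)
E
```

```text
top 620.5 ((334.38458251953125, 252.6060791015625), (65.08612060546875, 10.803365707397461), 15.422160148620605)
[[302, 249], [363, 266], [366, 256], [305, 239]]
[301.57684 249.15912] [0.4814 0.0033 0.01  ]
[304.44977 238.74475] [ 0.5116 -0.0054  0.01  ]
[367.19232 256.05304] [ 0.4594 -0.1874  0.01  ]
[364.3194 266.4674] [ 0.4294 -0.1784  0.01  ]
scene 491.0 ((313.70001220703125, 276.10003662109375), (56.79612731933594, 11.180339813232422), 26.56505012512207)
[[287, 269], [335, 293], [341, 285], [290, 263]]
[285.80002 268.40002] [0.4748 0.0022 0.01  ]
[290.80002 258.40002] [ 0.52   -0.0015  0.01  ]
[341.6     283.80005] [ 0.4648 -0.1818  0.01  ]
[336.6     293.80005] [ 0.423  -0.1748  0.01  ]
[ 85  11 136] [ 85  11 135] [ 10   9 179] [ 15 106 171]Traceback (most recent call last):
  File "<stdin>", line 12, in <module>
ValueError: max() iterable argument is empty
```

Run:
```python
from h import *
im=cv2.imread("pics/top0.png");h=cv2.cvtColor(im,cv2.COLOR_BGR2HSV)
m=cv2.inRange(h,(72,7,90),(110,120,220));k=np.zeros_like(m);k[85:200,270:415]=m[85:200,270:415]
k=cv2.morphologyEx(k,cv2.MORPH_OPEN,np.ones((5,5)))
c=max(cv2.findContours(k,0,2)[0],key=cv2.contourArea);r=cv2.minAreaRect(c);print(r,cv2.contourArea(c))
print(cv2.approxPolyDP(c,3,True)[:,0].tolist())
for q in cv2.boxPoints(r): print(q,plane("top",q,0.2).round(4))
a=cv2.resize(cv2.imread("pics/scene0.png")[180:305,270:400],None,fx=4,fy=4,interpolation=2)
b=cv2.resize(im[85:275,275:415],None,fx=2.6,fy=2.6,interpolation=2)
H=max(a.shape[0],b.shape[0]);p=lambda z:cv2.copyMakeBorder(z,0,H-z.shape[0],0,0,0)
cv2.imwrite("pics/z1.png",cv2.resize(np.hstack([p(a),p(b)]),(800,450)))
```

```text
((343.3505859375, 142.26596069335938), (85.13191986083984, 116.90652465820312), 87.70938873291016) 9625.0
[[399, 100], [285, 103], [288, 185], [400, 182], [403, 171]]
[283.24274 102.07027] [0.8596 0.0514 0.2   ]
[400.05585  97.39775] [ 0.8682 -0.2447  0.2   ]
[403.45844 182.46165] [ 0.6514 -0.2474  0.2   ]
[286.64532 187.13417] [0.6429 0.0451 0.2   ]
```

View pics/z1.png

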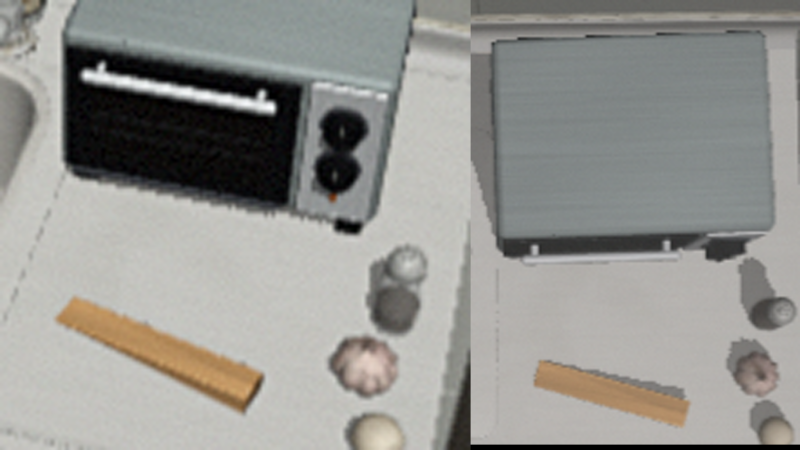

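The right-hand crop shows the shim's thick heel at its right end, since the dark end face is visible there. The thin nose is on the left at world (0.497, -0.001), yaw 74°. The oven centre is about (0.756, -0.099) with yaw about 1.7°. I'll turn the tool 92.4°, then travel to above the heel grip at (0.449, -0.163).

Call:
{"name": "carry_out", "arguments": {"commands": [[[0, 0, 0, 0, 0, 0.96], [0, 0, 0, 0, 0, 0.96], [0, 0, 0, 0, 0, 0.96], [0, 0, 0, 0, 0, 0.96], [0, 0, 0, 0, 0, 0.96], [0, 0, 0, 0, 0, 0.96], [0, 0, 0, 0, 0, 0.96], [0, 0, 0, 0, 0, 0.96], [0, 0, 0, 0, 0, 0.96], [0, 0, 0, 0, 0, 0.96], [0, 0, 0, 0, 0, 0.96], [0, 0, 0, 0, 0, 0.96], [0, 0, 0, 0, 0, 0.96], [0, 0, 0, 0, 0, 0.96], [0, 0, 0, 0, 0, 0.96], [0, 0, 0, 0, 0, 1.0], [0, 0, 0, 0, 0, 0], [0, 0, 0, 0, 0, 0]]], "hand": -1, "force": 40}}

```text
clock: 1.6
position: [0.147, 0.6073, 0.1954]
ee_rot: [0.798, 0.603, -0.0, 0.0]
ft_force: [-0.3, -0.2, 0.0]
grip_width: 1.0
grasp_force: 0.0
```

Call:
{"name": "carry_out", "arguments": {"commands": [[[-0.52, 0.8, 0, 0, 0, 0], [-0.52, 0.8, 0, 0, 0, 0], [-0.52, 0.8, 0, 0, 0, 0], [-0.52, 0.8, 0, 0, 0, 0], [-0.52, 0.8, 0, 0, 0, 0], [-0.52, 0.8, 0, 0, 0, 0], [-0.52, 0.8, 0, 0, 0, 0], [-0.52, 0.8, 0, 0, 0, 0], [-0.52, 0.8, 0, 0, 0, 0], [-0.52, 0.8, 0, 0, 0, 0], [-0.52, 0.8, 0, 0, 0, 0], [-0.52, 0.8, 0, 0, 0, 0], [-0.52, 0.8, 0, 0, 0, 0], [-0.52, 0.8, 0, 0, 0, 0], [0, 0, 0, 0, 0, 0], [0, 0, 0, 0, 0, 0]]]}}

```text
clock: 2.93
position: [0.4986, 0.2015, 0.1957]
ee_rot: [0.799, 0.601, -0.0, 0.0]
ft_force: [-0.8, 0.1, 0.7]
grip_width: 0.999
grasp_force: 0.0
```

Call:
{"name": "carry_out", "arguments": {"commands": [[[-0.91, 0.13, 0, 0, 0, 0], [-0.91, 0.13, 0, 0, 0, 0], [-0.91, 0.13, 0, 0, 0, 0], [-0.91, 0.13, 0, 0, 0, 0], [-0.91, 0.13, 0, 0, 0, 0], [-0.91, 0.13, 0, 0, 0, 0], [-0.91, 0.13, 0, 0, 0, 0], [-0.91, 0.13, 0, 0, 0, 0], [-0.91, 0.13, 0, 0, 0, 0], [-0.91, 0.13, 0, 0, 0, 0], [0, 0, 0.8, 0, 0, 0], [0, 0, 0.8, 0, 0, 0], [0, 0, 0.8, 0, 0, 0], [0, 0, 0, 0, 0, 0], [0, 0, 0, 0, 0, 0]]]}}

```text
clock: 4.18
position: [0.4461, -0.1595, 0.0993]
ee_rot: [0.798, 0.603, -0.001, -0.001]
ft_force: [0.3, -0.5, -0.0]
grip_width: 1.003
grasp_force: 0.0
```

Run:
```python
from h import *
ims={n:camera(n) for n in("top","scene")}
a=cv2.resize(ims["top"][200:300,270:420],None,fx=2.6,fy=2.6,interpolation=2)
b=cv2.resize(ims["scene"][220:320,260:410],None,fx=2.6,fy=2.6,interpolation=2)
cv2.imwrite("pics/g1.png",np.hstack([a,b])[:,:,::-1]);o=get_obs();print(o["position"],o["joint_pos"])
for n in ims: print(n,proj(n,o["position"]))
```

```text
[ 0.44803137 -0.15999366  0.10136946] [-0.618825    0.08490756  0.9171784   2.00119108 -0.07655916  1.08829266
  0.05437995]
top [363.34622632 262.06079944]
scene [335.54255664 267.2765121 ]
```

View pics/g1.png

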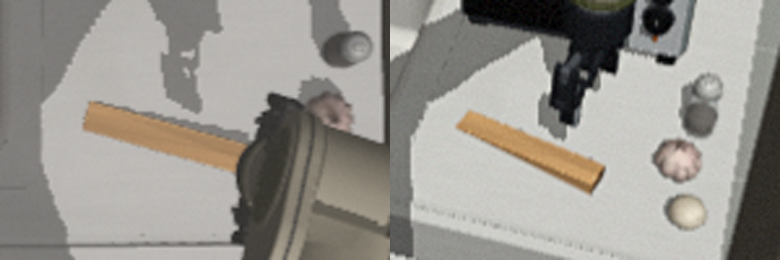

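The view shows the open fingers straddling the shim near its heel, with the garlic clear of them. Now I descend and close.

Call:
{"name": "carry_out", "arguments": {"commands": [[[-0.06, 0, 0.6, 0, 0, 0], [0, 0, 0.6, 0, 0, 0], [0, 0, 0.5, 0, 0, 0], [0, 0, 0.4, 0, 0, 0], [0, 0, 0.25, 0, 0, 0], [0, 0, 0, 0, 0, 0], [0, 0, 0, 0, 0, 0], [0, 0, 0, 0, 0, 0]]]}}

```text
clock: 4.95
position: [0.4475, -0.1627, 0.0071]
ee_rot: [0.799, 0.602, 0.001, 0.001]
ft_force: [-0.8, 1.1, 0.7]
grip_width: 0.998
grasp_force: 0.0
```

Call:
{"name": "carry_out", "arguments": {"commands": [[[0, 0, 0, 0, 0, 0], [0, 0, 0, 0, 0, 0], [0, 0, 0, 0, 0, 0], [0, 0, 0, 0, 0, 0], [0, 0, 0, 0, 0, 0], [0, 0, 0, 0, 0, 0], [0, 0, 0, 0, 0, 0], [0, 0, 0, 0, 0, 0], [0, 0, 0, 0, 0, 0], [0, 0, 0, 0, 0, 0], [0, 0, 0, 0, 0, 0], [0, 0, 0, 0, 0, 0]]], "hand": 1, "force": 40}}

```text
clock: 5.95
position: [0.4462, -0.1626, 0.0057]
ee_rot: [0.799, 0.602, 0.0, -0.0]
ft_force: [-0.5, 0.5, 0.4]
grip_width: 0.001
grasp_force: 0.0
```

Run:
```python
from h import *
ims={n:camera(n) for n in("top","scene")}
a=cv2.resize(ims["top"][200:300,270:420],None,fx=2.6,fy=2.6,interpolation=2)
b=cv2.resize(ims["scene"][220:320,260:410],None,fx=2.6,fy=2.6,interpolation=2)
cv2.imwrite("pics/g2.png",np.hstack([a,b])[:,:,::-1]);o=get_obs();print(o["position"],o["grip_width"])
for n in ims: print(n,proj(n,o["position"]))
```

```text
[ 0.446262   -0.1626418   0.00567563] -0.0005444196752443796
top [358.54370098 260.60158351]
scene [334.20024108 287.8501712 ]
```

View pics/g2.png

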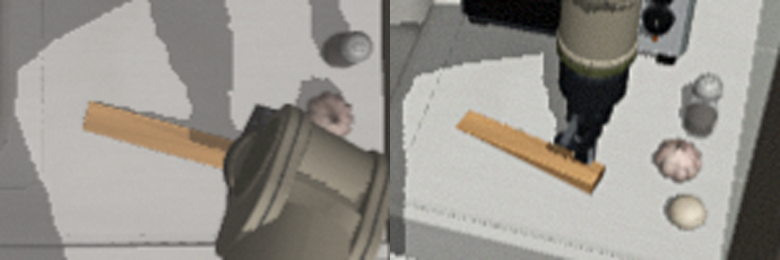

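Run:
```python
from h import *
im=camera("scene");print(get_obs()["ft_force"],get_obs()["ee_rot"])
for n,i,box in(("scene",im,(275,250,355,300)),("top",camera("top"),(290,230,380,275))):
    m=shimmask(i);x0,y0,x1,y1=box;k=np.zeros_like(m);k[y0:y1,x0:x1]=m[y0:y1,x0:x1]
    c=max(cv2.findContours(k,0,2)[0],key=cv2.contourArea);print(n,cv2.approxPolyDP(c,2,True)[:,0].tolist())
for x in (95,-95):
  for z in(0,.0025 if x>0 else .0215):
    for y in(17,-17):
        a=np.deg2rad(74);X=[.470+(x*np.cos(a)-y*np.sin(a))/1e3,-.091+(x*np.sin(a)+y*np.cos(a))/1e3,z]
        print(x,y,z,proj("scene",X).round(1),proj("top",X).round(1))
cv2.imwrite("pics/g3.png",cv2.resize(im[230:305,285:365],(640,600),interpolation=2)[:,:,::-1])
```

```text
[ 0.0831185   0.0018048  -0.17870889] [ 7.98762193e-01  6.01646871e-01  2.04276972e-05 -3.53566024e-05]
scene [[287, 269], [335, 293], [341, 285], [338, 282], [330, 282], [329, 279], [327, 281], [321, 278], [321, 275], [290, 263]]
top [[302, 249], [355, 263], [358, 254], [305, 239]]
95 17 0 [285.4 269. ] [300.9 249.6]
95 -17 0 [291.  262.3] [303.9 238.4]
95 17 0.0025 [285.4 268.5] [300.9 249.6]
95 -17 0.0025 [291.  261.8] [304.  238.4]
-95 17 0 [337.6 294.8] [363.5 266.9]
-95 -17 0 [342.7 287.3] [366.4 255.6]
-95 17 0.0215 [338.1 290.6] [364.8 267.4]
-95 -17 0.0215 [343.3 283. ] [367.8 256. ]
```

View pics/g3.png

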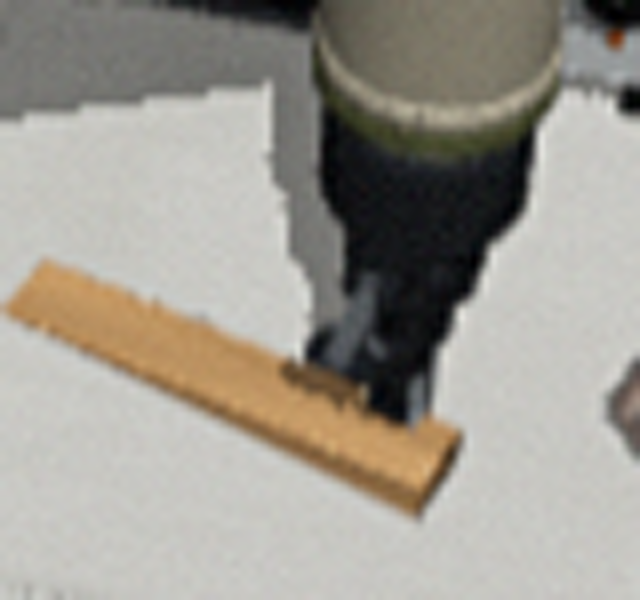

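Run:
```python
from h import *
y=np.array([.961,-.276,0])
P=np.array([.448,-.160,.1014])
for z in(.1014,.1144,.135):
  for s in(-.057,-.0425,.0425,.057):
    X=P+y*s;X[2]=z;print("open z",z,s,proj("scene",X).round(1),(proj("scene",X)-[260,220])*2.6+[390,0],((proj("top",X)-[270,200])*2.6).round())
Q=np.array([.4463,-.1626,0])
for z in(.0057,.02,.03,.04):
  for s in(0,.03):
    X=Q+y*s;X[2]=z;print("shut",z,s,((proj("scene",X)-[285,230])*8).round())
```

```text
open z 0.1014 -0.057 [326.2 280.1] [562.12663135 156.38172837] [229. 215.]
open z 0.1014 -0.0425 [328.6 276.8] [568.41960506 147.70855217] [232. 201.]
open z 0.1014 0.0425 [342.2 258.1] [603.76044702  99.04292679] [253. 122.]
open z 0.1014 0.057 [344.4 255. ] [609.5385118   91.09313844] [257. 108.]
open z 0.1144 -0.057 [326.4 277.3] [562.75418813 148.99392363] [231. 216.]
open z 0.1144 -0.0425 [328.9 274. ] [569.08425922 140.31315963] [234. 202.]
open z 0.1144 0.0425 [342.5 255.2] [604.62462449  91.61631612] [256. 122.]
open z 0.1144 0.057 [344.8 252.2] [610.43389229  83.66325258] [259. 109.]
open z 0.135 -0.057 [326.8 272.7] [563.76631492 137.08931189] [234. 218.]
open z 0.135 -0.0425 [329.3 269.4] [570.15610893 128.39744557] [238. 204.]
open z 0.135 0.0425 [343.1 250.6] [606.01746598  79.6566104 ] [259. 123.]
open z 0.135 0.057 [345.3 247.6] [611.8768975   71.69929923] [263. 109.]
shut 0.0057 0 [394. 463.]
shut 0.0057 0.03 [430. 411.]
shut 0.02 0 [396. 440.]
shut 0.02 0.03 [433. 388.]
shut 0.03 0 [398. 424.]
shut 0.03 0.03 [434. 371.]
shut 0.04 0 [399. 407.]
shut 0.04 0.03 [436. 355.]
```

The close-up shows the shut fingertips ending at about (385,415) in the 8x crop. With the TCP where it is reported, they should end at (394,463), so the tips look some 30 mm higher than reported and closed above the shim. I'll feel downwards in small steps.

Call:
{"name": "carry_out", "arguments": {"commands": [[[0, 0, 0.05, 0, 0, 0], [0, 0, 0.05, 0, 0, 0], [0, 0, 0, 0, 0, 0], [0, 0, 0, 0, 0, 0]]]}}

```text
clock: 6.48
position: [0.4461, -0.1626, 0.0015]
ee_rot: [0.799, 0.602, -0.0, -0.0]
ft_force: [-0.6, 0.1, 0.0]
grip_width: 0.002
grasp_force: 0.0
```

Call:
{"name": "carry_out", "arguments": {"commands": [[[0, 0, 0.06, 0, 0, 0], [0, 0, 0.06, 0, 0, 0], [0, 0, 0, 0, 0, 0], [0, 0, 0, 0, 0, 0]]]}}

```text
clock: 6.82
position: [0.4461, -0.1626, -0.0033]
ee_rot: [0.799, 0.602, -0.0, -0.0]
ft_force: [1.4, 0.1, 0.3]
grip_width: -0.001
grasp_force: 0.0
```

Call:
{"name": "carry_out", "arguments": {"commands": [[[0, 0, 0.06, 0, 0, 0], [0, 0, 0.06, 0, 0, 0], [0, 0, 0, 0, 0, 0], [0, 0, 0, 0, 0, 0]]]}}

```text
clock: 7.15
position: [0.4461, -0.1626, -0.0081]
ee_rot: [0.799, 0.602, -0.0, -0.0]
ft_force: [1.1, 0.6, -0.3]
grip_width: -0.002
grasp_force: 0.0
```

Call:
{"name": "carry_out", "arguments": {"commands": [[[0, 0, 0.05, 0, 0, 0], [0, 0, 0.05, 0, 0, 0], [0, 0, 0, 0, 0, 0], [0, 0, 0, 0, 0, 0]]]}}

```text
clock: 7.48
position: [0.4462, -0.1626, -0.0121]
ee_rot: [0.799, 0.602, -0.0, -0.0]
ft_force: [-0.7, 0.2, -0.2]
grip_width: 0.001
grasp_force: 0.0
```

Call:
{"name": "carry_out", "arguments": {"commands": [[[0, 0, 0.04, 0, 0, 0], [0, 0, 0.04, 0, 0, 0], [0, 0, 0, 0, 0, 0], [0, 0, 0, 0, 0, 0]]]}}

```text
clock: 7.82
position: [0.4464, -0.1626, -0.0151]
ee_rot: [0.799, 0.602, 0.0, -0.0]
ft_force: [-0.6, 1.0, 1.4]
grip_width: -0.003
grasp_force: 0.9
```

Run:
```python
from h import *
im=camera("scene");print(get_obs()["ft_force"])
cv2.imwrite("pics/g4.png",np.hstack([cv2.resize(im[240:300,290:350],(400,400),interpolation=2),cv2.resize(camera("top")[220:280,320:380],(400,400),interpolation=2)])[:,:,::-1])
```

```text
[ 0.60837737 -0.24517005  1.66445332]
```

View pics/g4.png

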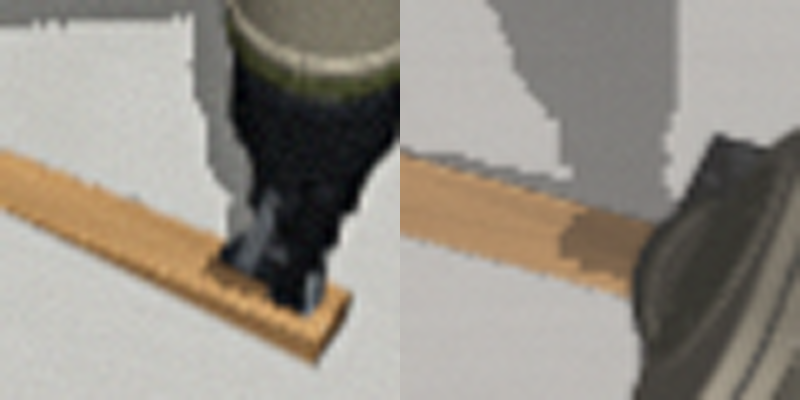

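The shut fingertips now rest on top of the shim, near the middle of its width: about (300,305) in the left crop, with 1.5 N of contact. The shim is 19.5 mm high there, so the true tip height is the reported z plus about 34 mm, and xy agrees. Next I lift, open, descend to reported z of about -0.030, and grip.

Call:
{"name": "carry_out", "arguments": {"commands": [[[0, 0, -0.5, 0, 0, 0], [0, 0, 0, 0, 0, 0]]]}}

```text
clock: 8.08
position: [0.4473, -0.1633, 0.0067]
ee_rot: [0.799, 0.601, 0.001, 0.001]
ft_force: [0.3, -0.4, 0.5]
grip_width: -0.004
grasp_force: 0.0
```

Call:
{"name": "carry_out", "arguments": {"commands": [[[0, 0, 0, 0, 0, 0], [0, 0, 0, 0, 0, 0], [0, 0, 0, 0, 0, 0], [0, 0, 0, 0, 0, 0], [0, 0, 0, 0, 0, 0], [0, 0, 0, 0, 0, 0], [0, 0, 0, 0, 0, 0], [0, 0, 0, 0, 0, 0], [0, 0, 0.3, 0, 0, 0], [0, 0, 0.3, 0, 0, 0], [0, 0, 0.25, 0, 0, 0], [0, 0, 0, 0, 0, 0], [0, 0, 0, 0, 0, 0]]], "hand": -1}}

```text
clock: 9.17
position: [0.4458, -0.1628, -0.0294]
ee_rot: [0.799, 0.601, -0.001, -0.0]
ft_force: [-0.2, -0.8, 0.5]
grip_width: 0.998
grasp_force: 0.0
```

Call:
{"name": "carry_out", "arguments": {"commands": [[[0, 0, 0, 0, 0, 0], [0, 0, 0, 0, 0, 0], [0, 0, 0, 0, 0, 0], [0, 0, 0, 0, 0, 0], [0, 0, 0, 0, 0, 0], [0, 0, 0, 0, 0, 0], [0, 0, 0, 0, 0, 0], [0, 0, 0, 0, 0, 0], [0, 0, 0, 0, 0, 0], [0, 0, 0, 0, 0, 0]]], "hand": 1, "force": 30}}

```text
clock: 10.0
position: [0.4468, -0.1626, -0.0286]
ee_rot: [0.799, 0.602, 0.0, 0.0]
ft_force: [-1.3, 1.1, 5.5]
grip_width: 0.39
grasp_force: 29.5
```

The shim is gripped (opening about 33 mm, 29.5 N). I'll lift it slightly and refine the oven pose with edge line fits from the first pictures.

Call:
{"name": "carry_out", "arguments": {"commands": [[[0, 0, -0.25, 0, 0, 0], [0, 0, -0.25, 0, 0, 0], [0, 0, 0, 0, 0, 0], [0, 0, 0, 0, 0, 0]]]}}

```text
clock: 10.33
position: [0.447, -0.1625, -0.0083]
ee_rot: [0.799, 0.602, 0.001, 0.0]
ft_force: [-0.2, -0.9, -1.4]
grip_width: 0.387
grasp_force: 29.9
```

Run:
```python
from h import *
im=cv2.imread("pics/top0.png");h=cv2.cvtColor(im,cv2.COLOR_BGR2HSV)
k=cv2.inRange(h,(72,7,90),(110,120,220));k[:85]=0;k[200:]=0;k[:,:270]=0;k[:,415:]=0
k=cv2.morphologyEx(k,cv2.MORPH_OPEN,np.ones((3,3)))
k=cv2.morphologyEx(k,cv2.MORPH_CLOSE,np.ones((5,5)))>0
L=[(np.flatnonzero(k[v]).min()-.5,v) for v in range(112,178)]
Rr=[(np.flatnonzero(k[v]).max()+.5,v) for v in range(112,165)]
F=[(u,np.flatnonzero(k[:,u]).max()+.5) for u in range(295,365)]
B=[(u,np.flatnonzero(k[:,u]).min()-.5) for u in range(295,395)]
out={}
for nm,e in zip("LRFB",(L,Rr,F,B)):
    P=np.array([plane("top",q,.2)[:2] for q in e]);l=cv2.fitLine(P.astype(np.float32),cv2.DIST_HUBER,0,1e-4,1e-4).ravel()
    d,c=l[:2].astype(float),l[2:].astype(float);out[nm]=(d,c);print(nm,d.round(4),np.degrees(np.arctan2(d[1],d[0])).round(2),c.round(4),np.abs((P-c)@[-d[1],d[0]]).mean().round(4))
def X(a,b):
    d,c=out[a];e,g=out[b];s=np.linalg.solve(np.c_[d,-e],g-c);return c+d*s[0]
co={p:X(*p) for p in("LF","LB","RB","RF")};print({p:v.round(4) for p,v in co.items()})
d=np.mean([co["LB"]-co["LF"],co["RB"]-co["RF"]],0);w=np.mean([co["LF"]-co["RF"],co["LB"]-co["RB"]],0)
print(np.linalg.norm(d),np.linalg.norm(w),"yaws",np.degrees([np.arctan2(d[1],d[0]),np.arctan2(-w[0],w[1])]))
a=np.mean([np.arctan2(d[1],d[0]),np.arctan2(-w[0],w[1])]);c=np.mean(list(co.values()),0)
M=np.array([[np.cos(a),-np.sin(a)],[np.sin(a),np.cos(a)]])
print("c",c,np.degrees(a),"ff",c+M@[-.102,.126],"corner",c+M@[-.085,.125])
f=np.r_[co["LF"]+M@[.008,-.024],0]; g=np.r_[co["LF"],.024]
print("scene px of case LF bottom corner",proj("scene",g), "handle tip L",proj("scene",np.r_[c+M@[-.137,.119],.17]))
print(get_obs()["position"],get_obs()["ft_force"])
```

```text
L [0.9998 0.0178] 1.02 [0.7632 0.0479] 0.0006
R [0.9998 0.0206] 1.18 [ 0.7641 -0.2451] 0.0006
F [ 0.0222 -0.9998] -88.73 [ 0.6461 -0.0589] 0.0006
B [ 0.025  -0.9997] -88.57 [ 0.8636 -0.1016] 0.0006
{'LF': array([0.6438, 0.0458]), 'LB': array([0.8598, 0.0496]), 'RB': array([ 0.8671, -0.2429]), 'RF': array([ 0.6503, -0.2474])}
0.2164646334049307 0.29296111145002623 yaws [1.0995412  1.35328093]
c [ 0.75523024 -0.09872316] 1.2264110649253595 ff [0.6505568  0.02506484] corner [0.6675743  0.02442893]
scene px of case LF bottom corner [287.58784965 226.77113278] handle tip L [293.56846608 202.37411003]
[ 0.44701088 -0.16247815 -0.00831263] [-0.18073959 -0.8736908  -1.43009307]
```

Call:
{"name": "carry_out", "arguments": {"commands": [[[0, 0, 0, 0, 0, 0.87], [0, 0, 0, 0, 0, 0.87], [0, 0, 0, 0, 0, 0.87], [0, 0, 0, 0, 0, 0.87], [0, 0, 0, 0, 0, 0.87], [0, 0, 0, 0, 0, 0.87], [0, 0, 0, 0, 0, 0.85], [0.42, -0.66, 0, 0, 0, 0], [0.42, -0.66, 0, 0, 0, 0], [0.42, -0.66, 0, 0, 0, 0], [0.42, -0.66, 0, 0, 0, 0], [0.42, -0.66, 0, 0, 0, 0], [0.42, -0.66, 0, 0, 0, 0], [0, 0, 0, 0, 0, 0]]]}}

```text
clock: 11.5
position: [0.4289, 0.0304, -0.0094]
ee_rot: [0.946, 0.325, -0.0, -0.001]
ft_force: [0.9, -0.1, -0.6]
grip_width: 0.388
grasp_force: 30.0
```

Call:
{"name": "carry_out", "arguments": {"commands": [[[0, 0, 0, 0, 0, 0.87], [0, 0, 0, 0, 0, 0.87], [0, 0, 0, 0, 0, 0.87], [0, 0, 0, 0, 0, 0.87], [0, 0, 0, 0, 0, 0.87], [0, 0, 0, 0, 0, 0.87], [0, 0, 0, 0, 0, 0.83], [0, 0, 0, 0, 0, 0], [0, 0, 0, 0, 0, 0], [0, 0, 0, 0, 0, 0]]]}}

```text
clock: 12.33
position: [0.4295, 0.0243, -0.0092]
ee_rot: [1.0, 0.012, -0.0, 0.0]
ft_force: [-0.2, -0.5, -0.9]
grip_width: 0.392
grasp_force: 30.1
```

Run:
```python
from h import *
o=get_obs();print(o["position"],o["ee_rot"],o["ft_force"],o["joint_pos"].round(2))
ims={n:camera(n) for n in("top","scene")}
a=cv2.resize(ims["top"][170:290,270:400],None,fx=3,fy=3,interpolation=2)
b=cv2.resize(ims["scene"][200:320,250:380],None,fx=3,fy=3,interpolation=2)
cv2.imwrite("pics/p1.png",np.hstack([a,b])[:,:,::-1])
for n in ims:
    m=shimmask(ims[n]);k=np.zeros_like(m);k[195:300,250:350]=m[195:300,250:350]
    c=max(cv2.findContours(k,0,2)[0],key=cv2.contourArea);print(n,cv2.contourArea(c),cv2.approxPolyDP(c,1.5,True)[:,0].tolist())
```

```text
[ 0.42952658  0.02432584 -0.00918543] [ 9.99922778e-01  1.24271159e-02 -7.09165684e-05  8.05269948e-07] [-0.22341324 -0.47399859 -0.86048784] [-1.23  0.32  1.19  2.21 -0.39  0.85 -1.34]
top 403.5 [[299, 209], [290, 210], [290, 255], [296, 254], [298, 249], [298, 254], [300, 254]]
scene 96.0 [[273, 263], [268, 275], [278, 277], [278, 267]]
```

View pics/p1.png

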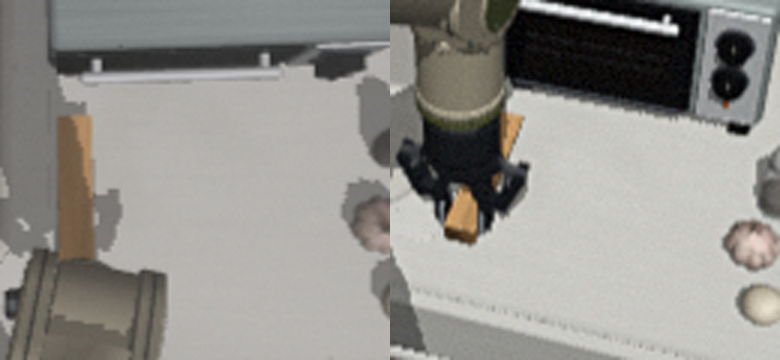

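The view shows the shim in the gripper pointing straight at the oven. In the top view its nose spans columns 290–299 at row 209, in front of the left corner. Next I compute the nose error numerically.

Run:
```python
from h import *
im=camera("top").copy();m=shimmask(im)
C=[];L=[];R=[]
for v in range(214,246):
    x=np.flatnonzero(m[v,280:310])+280
    z=.02+.0025+.1*(0 if v is None else max(0,(v-209)*.0029))
    l,r=plane("top",(x.min()-.5+0,v),z)[:2],plane("top",(x.max()+.5,v),z)[:2];L.append(l);R.append(r);C.append((l+r)/2)
for nm,P in(("L",L),("R",R),("C",C)):
    P=np.array(P);p=np.polyfit(P[:,0],P[:,1],1);print(nm,np.degrees(np.arctan(p[0])),np.polyval(p,[.43,.6]))
print("nose",plane("top",(294.8,208.5),.022)[:2],get_obs()["position"])
```

```text
L -0.9341507842454457 [0.03969473 0.0369228 ]
R -0.6639399907959234 [0.01029158 0.00832154]
C -0.7992100309814725 [0.0249931  0.02262165]
nose [0.59963032 0.02191172] [ 0.42962636  0.02440402 -0.00909681]
```

Run:
```python
from h import *
im=cv2.GaussianBlur(camera("top"),(1,5),0);s=cv2.cvtColor(im,cv2.COLOR_RGB2HSV)[:,:,1].astype(float)
C=[];W=[]
for v in range(212,248):
    p=s[v,280:312];t=(np.median(p[13:18])+p.min())/2;i=np.flatnonzero(p>t);a,b=i[0],i[-1]
    l=280+a-(p[a]-t)/(p[a]-p[a-1]);r=280+b+(p[b]-t)/(p[b]-p[b+1])
    z=.0225+.1*(v-209)*.0029
    A,B=plane("top",(l,v),z)[:2],plane("top",(r,v),z)[:2];C.append((A+B)/2);W.append(A[1]-B[1])
C=np.array(C);l=cv2.fitLine(C.astype(np.float32),cv2.DIST_HUBER,0,1e-4,1e-4).ravel();l*=np.sign(l[0]) if 0 else 1
print(np.degrees(np.arctan(l[1]/l[0])),"y at .6,.43",[l[3]+(x-l[2])*l[1]/l[0] for x in(.6,.43)],np.mean(W))
```

```text
0.20252922 y at .6,.43 [np.float32(0.023371225), np.float32(0.022770306)] 0.03346405756890335
```

Shim nose y is 0.0234 against a foot y of 0.025, and its yaw is within about 1° of the oven's. I'll trim the yaw by 0.5° and lower it onto the worktop.

Call:
{"name": "carry_out", "arguments": {"commands": [[[0, 0, 0, 0, 0, -0.09], [0, 0, 0.2, 0, 0, 0], [0, 0, 0.15, 0, 0, 0], [0, 0, 0.08, 0, 0, 0], [0, 0, 0.03, 0, 0, 0], [0, 0, 0, 0, 0, 0], [0, 0, 0, 0, 0, 0]]]}}

```text
clock: 13.12
position: [0.4297, 0.0242, -0.0274]
ee_rot: [1.0, 0.016, -0.0, 0.0]
ft_force: [-0.5, 0.5, 0.1]
grip_width: 0.385
grasp_force: 30.1
```

Call:
{"name": "carry_out", "arguments": {"commands": [[[0, 0, 0.02, 0, 0, 0], [0, 0, 0.01, 0, 0, 0], [0, 0, 0, 0, 0, 0], [0, 0, 0, 0, 0, 0]]]}}

```text
clock: 13.45
position: [0.4298, 0.0245, -0.0286]
ee_rot: [1.0, 0.016, 0.0, -0.0]
ft_force: [-0.7, -0.6, 1.9]
grip_width: 0.389
grasp_force: 30.4
```

Call:
{"name": "carry_out", "arguments": {"commands": [[[0.3, 0, -0.01, 0, 0, 0], [0.4, 0, 0, 0, 0, 0], [0.4, 0, 0, 0, 0, 0], [0.2, -0.01, 0, 0, 0, 0], [0, 0, 0, 0, 0, 0], [0, 0, 0, 0, 0, 0], [0, 0, 0, 0, 0, 0]]]}}

```text
clock: 14.03
position: [0.4807, 0.0261, -0.0285]
ee_rot: [1.0, 0.015, -0.0, 0.0]
ft_force: [-0.5, 0.6, -0.5]
grip_width: 0.387
grasp_force: 29.8
```

Call:
{"name": "carry_out", "arguments": {"commands": [[[0.1, 0, 0, 0, 0, 0], [0.1, 0, 0, 0, 0, 0], [0.1, 0, 0, 0, 0, 0], [0, 0, 0, 0, 0, 0], [0, 0, 0, 0, 0, 0], [0, 0, 0, 0, 0, 0]]]}}

```text
clock: 14.53
position: [0.4936, 0.0267, -0.0283]
ee_rot: [1.0, 0.016, 0.0, 0.0]
ft_force: [-0.5, -0.4, -0.9]
grip_width: 0.39
grasp_force: 29.8
```

Run:
```python
from h import *
o=get_obs();print(o["position"],o["ft_force"],o["torque"])
ims={n:camera(n) for n in("top","scene")};im=ims["top"]
s=cv2.cvtColor(cv2.GaussianBlur(im,(1,5),0),cv2.COLOR_RGB2HSV)[:,:,1].astype(float)
for v in range(192,212,3):
    p=s[v,280:312];print(v,p.astype(int).tolist()[4:26])
a=cv2.resize(ims["top"][170:290,270:400],None,fx=3,fy=3,interpolation=2)
b=cv2.resize(ims["scene"][200:320,250:380],None,fx=3,fy=3,interpolation=2)
cv2.imwrite("pics/p2.png",np.hstack([a,b])[:,:,::-1])
```

```text
[ 0.49356833  0.02672107 -0.0283305 ] [-0.50491013 -0.37275294 -0.92875431] [ 0.0044859  -0.09114493 -0.0119035 ]
192 [8, 8, 16, 50, 58, 12, 18, 17, 12, 12, 12, 12, 17, 16, 5, 9, 0, 5, 4, 3, 9, 9]
195 [10, 6, 15, 62, 98, 93, 89, 79, 78, 77, 77, 84, 61, 5, 0, 2, 5, 4, 2, 2, 2, 2]
198 [10, 6, 17, 60, 100, 102, 100, 100, 102, 101, 104, 105, 108, 92, 53, 5, 7, 7, 7, 5, 6, 6]
201 [10, 6, 17, 58, 102, 100, 100, 101, 103, 102, 102, 104, 106, 111, 79, 11, 8, 6, 8, 7, 9, 10]
204 [8, 8, 12, 45, 103, 102, 99, 102, 103, 100, 101, 103, 107, 110, 85, 11, 6, 7, 7, 9, 9, 10]
207 [10, 10, 9, 41, 101, 101, 102, 100, 102, 101, 102, 102, 104, 111, 93, 23, 8, 10, 10, 10, 9, 9]
210 [8, 10, 11, 39, 105, 103, 101, 102, 99, 101, 105, 103, 101, 104, 95, 35, 9, 7, 9, 9, 10, 9]
```

View pics/p2.png

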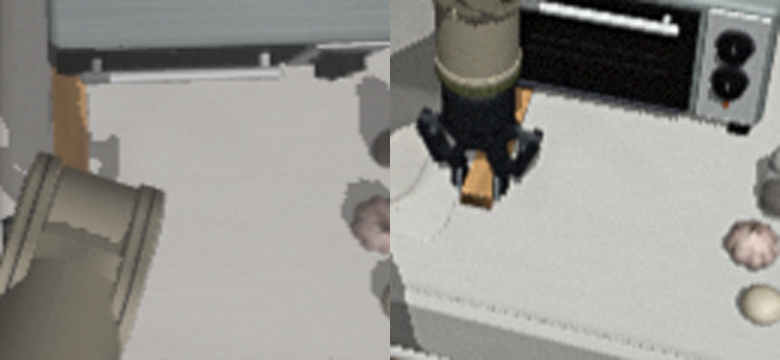

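The view shows the shim lying flat with its nose just under the oven's front-left corner, and nothing else touched. I'll trim it 1.5 mm sideways while it's still free, then feel forward in small steps.

Call:
{"name": "carry_out", "arguments": {"commands": [[[0, 0.04, 0, 0, 0, 0], [0.05, 0, 0, 0, 0, 0], [0.05, 0, 0, 0, 0, 0], [0, 0, 0, 0, 0, 0], [0, 0, 0, 0, 0, 0], [0, 0, 0, 0, 0, 0]]]}}

```text
clock: 15.13
position: [0.4977, 0.0253, -0.0283]
ee_rot: [1.0, 0.016, 0.0, 0.0]
ft_force: [0.5, 0.1, 0.5]
grip_width: 0.388
grasp_force: 29.8
```

Call:
{"name": "carry_out", "arguments": {"commands": [[[0.05, 0, 0, 0, 0, 0], [0, 0, 0, 0, 0, 0], [0, 0, 0, 0, 0, 0]]]}}

```text
clock: 15.38
position: [0.4997, 0.0254, -0.0283]
ee_rot: [1.0, 0.016, 0.0, -0.0]
ft_force: [0.5, -0.2, 0.2]
grip_width: 0.393
grasp_force: 29.8
```

Call:
{"name": "carry_out", "arguments": {"commands": [[[0.05, 0, 0, 0, 0, 0], [0, 0, 0, 0, 0, 0], [0, 0, 0, 0, 0, 0]]]}}

```text
clock: 15.63
position: [0.5018, 0.0254, -0.0283]
ee_rot: [1.0, 0.016, 0.0, -0.0]
ft_force: [-0.5, -0.4, -0.4]
grip_width: 0.387
grasp_force: 29.8
```

Call:
{"name": "carry_out", "arguments": {"commands": [[[0.05, 0, 0, 0, 0, 0], [0, 0, 0, 0, 0, 0], [0, 0, 0, 0, 0, 0]]]}}

```text
clock: 15.88
position: [0.5038, 0.0255, -0.0283]
ee_rot: [1.0, 0.016, 0.0, -0.0]
ft_force: [0.7, 0.1, -0.2]
grip_width: 0.389
grasp_force: 29.8
```

Call:
{"name": "carry_out", "arguments": {"commands": [[[0.05, 0, 0, 0, 0, 0], [0, 0, 0, 0, 0, 0], [0, 0, 0, 0, 0, 0]]]}}

```text
clock: 16.13
position: [0.5058, 0.0256, -0.0283]
ee_rot: [1.0, 0.016, 0.0, -0.0]
ft_force: [0.0, 0.7, -0.7]
grip_width: 0.39
grasp_force: 29.8
```

Call:
{"name": "carry_out", "arguments": {"commands": [[[0.05, 0, 0, 0, 0, 0], [0, 0, 0, 0, 0, 0], [0, 0, 0, 0, 0, 0]]]}}

```text
clock: 16.38
position: [0.5078, 0.0256, -0.0283]
ee_rot: [1.0, 0.016, 0.0, -0.0]
ft_force: [0.1, -0.3, 0.4]
grip_width: 0.39
grasp_force: 29.8
```

Call:
{"name": "carry_out", "arguments": {"commands": [[[0.05, 0, 0, 0, 0, 0], [0, 0, 0, 0, 0, 0], [0, 0, 0, 0, 0, 0]]]}}

```text
clock: 16.63
position: [0.5097, 0.0258, -0.0283]
ee_rot: [1.0, 0.016, 0.0, -0.0]
ft_force: [0.4, 0.2, -0.2]
grip_width: 0.388
grasp_force: 29.8
```

Call:
{"name": "carry_out", "arguments": {"commands": [[[0.05, 0, 0, 0, 0, 0], [0, 0, 0, 0, 0, 0], [0, 0, 0, 0, 0, 0]]]}}

```text
clock: 16.88
position: [0.5117, 0.0257, -0.0283]
ee_rot: [1.0, 0.016, 0.0, 0.0]
ft_force: [0.5, 0.7, -0.1]
grip_width: 0.391
grasp_force: 29.8
```

Call:
{"name": "carry_out", "arguments": {"commands": [[[0.05, 0, 0, 0, 0, 0], [0, 0, 0, 0, 0, 0], [0, 0, 0, 0, 0, 0]]]}}

```text
clock: 17.13
position: [0.5138, 0.0258, -0.0283]
ee_rot: [1.0, 0.016, 0.0, -0.0]
ft_force: [0.9, -0.5, -0.5]
grip_width: 0.389
grasp_force: 29.8
```

Call:
{"name": "carry_out", "arguments": {"commands": [[[0.05, 0, 0, 0, 0, 0], [0, 0, 0, 0, 0, 0], [0, 0, 0, 0, 0, 0]]]}}

```text
clock: 17.38
position: [0.5158, 0.0259, -0.0283]
ee_rot: [1.0, 0.016, 0.0, -0.0]
ft_force: [0.1, 1.0, -0.4]
grip_width: 0.387
grasp_force: 29.8
```

Call:
{"name": "carry_out", "arguments": {"commands": [[[0.05, 0, 0, 0, 0, 0], [0, 0, 0, 0, 0, 0], [0, 0, 0, 0, 0, 0]]]}}

```text
clock: 17.63
position: [0.5178, 0.026, -0.0283]
ee_rot: [1.0, 0.016, 0.0, -0.0]
ft_force: [-0.2, 0.4, -0.5]
grip_width: 0.388
grasp_force: 29.8
```

Call:
{"name": "carry_out", "arguments": {"commands": [[[0.05, 0, 0, 0, 0, 0], [0, 0, 0, 0, 0, 0], [0, 0, 0, 0, 0, 0]]]}}

```text
clock: 17.88
position: [0.5198, 0.026, -0.0283]
ee_rot: [1.0, 0.016, 0.0, -0.0]
ft_force: [0.4, 0.1, -0.6]
grip_width: 0.387
grasp_force: 29.8
```

Call:
{"name": "carry_out", "arguments": {"commands": [[[0.05, 0, 0, 0, 0, 0], [0, 0, 0, 0, 0, 0], [0, 0, 0, 0, 0, 0]]]}}

```text
clock: 18.13
position: [0.5218, 0.0261, -0.0283]
ee_rot: [1.0, 0.016, 0.0, 0.0]
ft_force: [0.4, 0.5, -1.0]
grip_width: 0.387
grasp_force: 29.8
```

Call:
{"name": "carry_out", "arguments": {"commands": [[[0.05, 0, 0, 0, 0, 0], [0, 0, 0, 0, 0, 0], [0, 0, 0, 0, 0, 0]]]}}

```text
clock: 18.38
position: [0.5238, 0.0262, -0.0283]
ee_rot: [1.0, 0.016, 0.0, -0.0]
ft_force: [0.1, 0.1, 0.1]
grip_width: 0.39
grasp_force: 29.8
```

Call:
{"name": "carry_out", "arguments": {"commands": [[[0.05, 0, 0, 0, 0, 0], [0, 0, 0, 0, 0, 0], [0, 0, 0, 0, 0, 0]]]}}

```text
clock: 18.63
position: [0.5258, 0.0262, -0.0283]
ee_rot: [1.0, 0.016, 0.0, -0.0]
ft_force: [1.1, -0.5, 0.1]
grip_width: 0.393
grasp_force: 29.8
```

Call:
{"name": "carry_out", "arguments": {"commands": [[[0.05, 0, 0, 0, 0, 0], [0, 0, 0, 0, 0, 0], [0, 0, 0, 0, 0, 0]]]}}

```text
clock: 18.88
position: [0.5278, 0.0262, -0.0283]
ee_rot: [1.0, 0.016, 0.0, -0.0]
ft_force: [0.1, -0.4, -0.2]
grip_width: 0.388
grasp_force: 29.8
```

Call:
{"name": "carry_out", "arguments": {"commands": [[[0.05, 0, 0, 0, 0, 0], [0, 0, 0, 0, 0, 0], [0, 0, 0, 0, 0, 0]]]}}

```text
clock: 19.13
position: [0.5298, 0.0263, -0.0283]
ee_rot: [1.0, 0.016, 0.0, -0.0]
ft_force: [0.5, -0.5, 0.0]
grip_width: 0.391
grasp_force: 29.8
```

Call:
{"name": "carry_out", "arguments": {"commands": [[[0.05, 0, 0, 0, 0, 0], [0, 0, 0, 0, 0, 0], [0, 0, 0, 0, 0, 0]]]}}

```text
clock: 19.38
position: [0.5318, 0.0264, -0.0283]
ee_rot: [1.0, 0.016, 0.0, -0.0]
ft_force: [-0.5, -0.4, -0.1]
grip_width: 0.388
grasp_force: 29.8
```

Call:
{"name": "carry_out", "arguments": {"commands": [[[0.05, 0, 0, 0, 0, 0], [0, 0, 0, 0, 0, 0], [0, 0, 0, 0, 0, 0]]]}}

```text
clock: 19.63
position: [0.5337, 0.0265, -0.0283]
ee_rot: [1.0, 0.016, 0.0, -0.0]
ft_force: [0.5, 0.7, 0.3]
grip_width: 0.387
grasp_force: 29.8
```

Call:
{"name": "carry_out", "arguments": {"commands": [[[0.05, 0, 0, 0, 0, 0], [0, 0, 0, 0, 0, 0], [0, 0, 0, 0, 0, 0]]]}}

```text
clock: 19.88
position: [0.5357, 0.0265, -0.0283]
ee_rot: [1.0, 0.016, 0.0, 0.0]
ft_force: [0.8, 0.1, -0.3]
grip_width: 0.389
grasp_force: 29.8
```

Call:
{"name": "carry_out", "arguments": {"commands": [[[0.05, 0, 0, 0, 0, 0], [0, 0, 0, 0, 0, 0], [0, 0, 0, 0, 0, 0]]]}}

```text
clock: 20.13
position: [0.5378, 0.0265, -0.0283]
ee_rot: [1.0, 0.016, 0.0, 0.0]
ft_force: [-0.4, 1.3, -0.3]
grip_width: 0.39
grasp_force: 29.8
```

Call:
{"name": "carry_out", "arguments": {"commands": [[[0.05, 0, 0, 0, 0, 0], [0, 0, 0, 0, 0, 0], [0, 0, 0, 0, 0, 0]]]}}

```text
clock: 20.38
position: [0.5398, 0.0267, -0.0283]
ee_rot: [1.0, 0.016, 0.0, -0.0]
ft_force: [-0.1, -0.5, 0.1]
grip_width: 0.395
grasp_force: 29.8
```

Call:
{"name": "carry_out", "arguments": {"commands": [[[0.05, 0, 0, 0, 0, 0], [0, 0, 0, 0, 0, 0], [0, 0, 0, 0, 0, 0]]]}}

```text
clock: 20.63
position: [0.5418, 0.0267, -0.0283]
ee_rot: [1.0, 0.016, 0.0, -0.0]
ft_force: [0.1, 0.4, -0.1]
grip_width: 0.388
grasp_force: 29.8
```

Call:
{"name": "carry_out", "arguments": {"commands": [[[0.05, 0, 0, 0, 0, 0], [0, 0, 0, 0, 0, 0], [0, 0, 0, 0, 0, 0]]]}}

```text
clock: 20.88
position: [0.5438, 0.0268, -0.0283]
ee_rot: [1.0, 0.016, 0.0, 0.0]
ft_force: [0.7, 0.6, -0.6]
grip_width: 0.387
grasp_force: 29.8
```

Call:
{"name": "carry_out", "arguments": {"commands": [[[0.05, 0, 0, 0, 0, 0], [0, 0, 0, 0, 0, 0], [0, 0, 0, 0, 0, 0]]]}}

```text
clock: 21.13
position: [0.5457, 0.0268, -0.0283]
ee_rot: [1.0, 0.016, 0.0, -0.0]
ft_force: [0.1, -0.3, -0.3]
grip_width: 0.388
grasp_force: 29.8
```

Call:
{"name": "carry_out", "arguments": {"commands": [[[0.05, 0, 0, 0, 0, 0], [0, 0, 0, 0, 0, 0], [0, 0, 0, 0, 0, 0]]]}}

```text
clock: 21.38
position: [0.5471, 0.0269, -0.0286]
ee_rot: [1.0, 0.016, -0.001, -0.0]
ft_force: [-2.3, 0.0, -1.1]
grip_width: 0.386
grasp_force: 29.8
```

Run:
```python
from h import *
im=camera("scene");m=shimmask(im);k=np.zeros_like(m);k[195:300,260:330]=m[195:300,260:330]
for c in cv2.findContours(k,0,2)[0]:
    if cv2.contourArea(c)>8: print(cv2.approxPolyDP(c,1,True)[:,0].tolist())
P=np.array(get_obs()["position"]);d=np.array([.9995,.0262,0]);n=np.array([-.0262,.9995,0])
for z in(0,.0215):
  for s in(17,-17): X=P-d*.020+n*s/1e3;X[2]=z;print("heel",z,s,proj("scene",X).round(1))
print(np.mean([get_obs()["ft_force"]],0))
```

```text
[[284, 239], [279, 249], [279, 252], [288, 254], [288, 245], [286, 240]]
heel 0 17 [278.4 256. ]
heel 0 -17 [288.3 258. ]
heel 0.0215 17 [278.3 251.7]
heel 0.0215 -17 [288.3 253.7]
[-3.26668221  0.20776551 -1.15087602]
```

The foot is touched: the push has risen to about 3 N. Finer steps now.

Call:
{"name": "carry_out", "arguments": {"commands": [[[0.012, 0, 0, 0, 0, 0], [0, 0, 0, 0, 0, 0], [0, 0, 0, 0, 0, 0], [0, 0, 0, 0, 0, 0]]]}}

```text
clock: 21.77
position: [0.5473, 0.0269, -0.0286]
ee_rot: [1.0, 0.016, -0.001, -0.0]
ft_force: [-5.1, -0.6, -0.2]
grip_width: 0.384
grasp_force: 29.8
```

Call:
{"name": "carry_out", "arguments": {"commands": [[[0.006, 0, 0, 0, 0, 0], [0, 0, 0, 0, 0, 0], [0, 0, 0, 0, 0, 0], [0, 0, 0, 0, 0, 0]]]}}

```text
clock: 22.1
position: [0.5475, 0.0268, -0.0286]
ee_rot: [1.0, 0.016, -0.001, -0.0]
ft_force: [-5.8, 0.6, -1.4]
grip_width: 0.39
grasp_force: 29.8
```

Call:
{"name": "carry_out", "arguments": {"commands": [[[0, 0, 0, 0, 0, 0], [0, 0, 0, 0, 0, 0]]]}}

```text
clock: 22.27
position: [0.5475, 0.0269, -0.0286]
ee_rot: [1.0, 0.016, -0.001, -0.0]
ft_force: [-5.1, 0.5, 0.1]
grip_width: 0.39
grasp_force: 29.8
```

Call:
{"name": "carry_out", "arguments": {"commands": [[[0, 0, 0, 0, 0, 0]]]}}

```text
clock: 22.35
position: [0.5475, 0.0269, -0.0286]
ee_rot: [1.0, 0.016, -0.001, -0.0]
ft_force: [-5.6, 0.4, -1.4]
grip_width: 0.39
grasp_force: 29.8
```

Call:
{"name": "carry_out", "arguments": {"commands": [[[0, 0, 0, 0, 0, 0]]]}}

```text
clock: 22.43
position: [0.5475, 0.0269, -0.0286]
ee_rot: [1.0, 0.016, -0.001, -0.0]
ft_force: [-5.8, 0.1, -1.9]
grip_width: 0.389
grasp_force: 29.8
```

Call:
{"name": "carry_out", "arguments": {"commands": [[[0.004, 0, 0, 0, 0, 0], [0, 0, 0, 0, 0, 0], [0, 0, 0, 0, 0, 0], [0, 0, 0, 0, 0, 0]]]}}

```text
clock: 22.77
position: [0.5476, 0.0269, -0.0286]
ee_rot: [1.0, 0.016, -0.001, -0.0]
ft_force: [-5.5, -0.3, -1.2]
grip_width: 0.39
grasp_force: 29.9
```

Call:
{"name": "carry_out", "arguments": {"commands": [[[0, 0, 0, 0, 0, 0], [0, 0, 0, 0, 0, 0], [0, 0, 0, 0, 0, 0], [0, 0, 0, 0, 0, 0], [0, 0, 0, 0, 0, 0], [0, 0, 0, 0, 0, 0], [0, 0, 0, 0, 0, 0], [0, 0, 0, 0, 0, 0]]], "hand": -0.5}}

```text
clock: 23.43
position: [0.5486, 0.0269, -0.0283]
ee_rot: [1.0, 0.016, 0.0, -0.0]
ft_force: [0.1, 0.0, 0.2]
grip_width: 0.749
grasp_force: 0.0
```

Call:
{"name": "carry_out", "arguments": {"commands": [[[0, 0, -0.2, 0, 0, 0], [0, 0, -0.5, 0, 0, 0], [0, 0, -0.9, 0, 0, 0], [0, 0, -0.9, 0, 0, 0], [0, 0, -0.9, 0, 0, 0], [0, 0, -0.9, 0, 0, 0], [0, 0, -0.9, 0, 0, 0], [0, 0, -0.9, 0, 0, 0], [0, 0, -0.9, 0, 0, 0], [0, 0, 0, 0, 0, 0], [0, 0, 0, 0, 0, 0]]]}}

```text
clock: 24.35
position: [0.5493, 0.0266, 0.2537]
ee_rot: [1.0, 0.016, 0.002, -0.001]
ft_force: [-0.9, 0.4, -0.7]
grip_width: 0.748
grasp_force: 0.0
```

Run:
```python
from h import *
o=get_obs();print(o["position"],o["ee_rot"],o["ft_force"],o["joint_pos"].round(2))
ims={n:camera(n) for n in("top","scene")};cv2.imwrite("pics/e_top.png",ims["top"][:,:,::-1]);cv2.imwrite("pics/e_sc.png",ims["scene"][:,:,::-1])
m=shimmask(ims["scene"]);k=np.zeros_like(m);k[195:300,260:330]=m[195:300,260:330]
for c in cv2.findContours(k,0,2)[0]:
    if cv2.contourArea(c)>8: print(cv2.approxPolyDP(c,1,True)[:,0].tolist())
```

```text
[0.54931418 0.0266437  0.25368777] [ 9.99877982e-01  1.55237365e-02  1.54913818e-03 -7.96749922e-04] [-0.85800981  0.35730045 -0.70855543] [-1.16  0.27  1.25  1.62 -0.26  1.44 -1.43]
[[289, 226], [279, 250], [279, 252], [287, 253], [288, 255], [289, 249], [291, 247], [297, 230], [290, 229]]
```

Call:
{"name": "carry_out", "arguments": {"commands": [[[0.75, 0.03, 0, 0, 0, 0], [0.75, 0.03, 0, 0, 0, 0], [0.75, 0.03, 0, 0, 0, 0], [0.72, 0.03, 0, 0, 0, 0], [0, 0, 0, 0, 0, 0], [0, 0, 0, 0, 0, 0], [0, 0, 0, 0, 0, 0], [0, 0, 0, 0, 0, 0], [0, 0, 0, 0, 0, 0], [0, 0, 0, 0, 0, 0]]], "hand": 1}}

```text
clock: 25.28
position: [0.6668, 0.0263, 0.2522]
ee_rot: [1.0, 0.016, 0.0, -0.001]
ft_force: [1.1, 0.3, -0.1]
grip_width: -0.003
grasp_force: 0.0
```

Call:
{"name": "carry_out", "arguments": {"commands": [[[0, 0, 0.5, 0, 0, 0], [0, 0, 0.6, 0, 0, 0], [0, 0, 0.5, 0, 0, 0], [0, 0, 0.2, 0, 0, 0], [0, 0, 0.1, 0, 0, 0], [0, 0, 0, 0, 0, 0], [0, 0, 0, 0, 0, 0]]]}}

```text
clock: 25.87
position: [0.6678, 0.0258, 0.1769]
ee_rot: [1.0, 0.016, 0.001, -0.0]
ft_force: [0.9, -0.3, 0.6]
grip_width: 0.0
grasp_force: 0.0
```

Call:
{"name": "carry_out", "arguments": {"commands": [[[0, 0, 0.06, 0, 0, 0], [0, 0, 0.06, 0, 0, 0], [0, 0, 0, 0, 0, 0], [0, 0, 0, 0, 0, 0]]]}}

```text
clock: 26.2
position: [0.6674, 0.0258, 0.171]
ee_rot: [1.0, 0.016, 0.0, -0.0]
ft_force: [0.2, -0.5, 0.5]
grip_width: -0.002
grasp_force: 0.0
```

Call:
{"name": "carry_out", "arguments": {"commands": [[[0, 0, 0.05, 0, 0, 0], [0, 0, 0, 0, 0, 0], [0, 0, 0, 0, 0, 0]]]}}

```text
clock: 26.45
position: [0.6673, 0.0258, 0.1688]
ee_rot: [1.0, 0.016, -0.0, -0.0]
ft_force: [-0.6, 0.8, 0.2]
grip_width: -0.001
grasp_force: 0.0
```

Call:
{"name": "carry_out", "arguments": {"commands": [[[0, 0, 0.04, 0, 0, 0], [0, 0, 0, 0, 0, 0], [0, 0, 0, 0, 0, 0]]]}}

```text
clock: 26.7
position: [0.6673, 0.0258, 0.1672]
ee_rot: [1.0, 0.016, -0.0, -0.0]
ft_force: [0.1, 0.6, -0.2]
grip_width: -0.001
grasp_force: 0.0
```

Call:
{"name": "carry_out", "arguments": {"commands": [[[0, 0, 0.035, 0, 0, 0], [0, 0, 0, 0, 0, 0], [0, 0, 0, 0, 0, 0]]]}}

```text
clock: 26.95
position: [0.6673, 0.0258, 0.1658]
ee_rot: [1.0, 0.016, -0.0, -0.0]
ft_force: [-0.1, 0.2, 0.6]
grip_width: -0.002
grasp_force: 0.0
```

Call:
{"name": "carry_out", "arguments": {"commands": [[[0, 0, 0.035, 0, 0, 0], [0, 0, 0, 0, 0, 0], [0, 0, 0, 0, 0, 0]]]}}

```text
clock: 27.2
position: [0.6675, 0.0258, 0.1647]
ee_rot: [1.0, 0.016, 0.0, -0.0]
ft_force: [-1.2, 0.1, 2.3]
grip_width: -0.0
grasp_force: 1.3
```

Call:
{"name": "carry_out", "arguments": {"commands": [[[0, 0, 0.022, 0, 0, 0], [0, 0, 0, 0, 0, 0], [0, 0, 0, 0, 0, 0], [0, 0, 0, 0, 0, 0]]]}}

```text
clock: 27.53
position: [0.6676, 0.0257, 0.1647]
ee_rot: [1.0, 0.016, 0.0, -0.0]
ft_force: [-4.0, -0.1, 9.2]
grip_width: -0.001
grasp_force: 4.6
```

It holds at 9.2 N with no sinking. I'll top up to about 10 N, hold briefly, then lift and back away.

Call:
{"name": "carry_out", "arguments": {"commands": [[[0, 0, 0.003, 0, 0, 0], [0, 0, 0, 0, 0, 0], [0, 0, 0, 0, 0, 0], [0, 0, 0, 0, 0, 0], [0, 0, 0, 0, 0, 0], [0, 0, 0, 0, 0, 0], [0, 0, 0, 0, 0, 0], [0, 0, 0, 0, 0, 0]]]}}

```text
clock: 28.2
position: [0.6675, 0.0258, 0.1647]
ee_rot: [1.0, 0.016, 0.0, -0.0]
ft_force: [-3.3, 0.5, 10.2]
grip_width: -0.0
grasp_force: 5.0
```

Call:
{"name": "carry_out", "arguments": {"commands": [[[0, 0, -0.1, 0, 0, 0], [0, 0, -0.4, 0, 0, 0], [0, 0, -0.8, 0, 0, 0], [0, 0, -0.8, 0, 0, 0], [-0.8, 0, 0, 0, 0, 0], [-0.8, 0, 0, 0, 0, 0], [-0.8, 0, 0, 0, 0, 0], [-0.8, 0, 0, 0, 0, 0], [-0.5, 0, 0, 0, 0, 0], [0, 0, 0, 0, 0, 0], [0, 0, 0, 0, 0, 0], [0, 0, 0, 0, 0, 0]]]}}

```text
clock: 29.2
position: [0.5217, 0.0221, 0.2481]
ee_rot: [1.0, 0.016, 0.001, -0.0]
ft_force: [-0.1, 1.0, 0.3]
grip_width: 0.001
grasp_force: 0.0
```

Run:
```python
from h import *
o=get_obs();print(o["position"],o["ft_force"])
ims={n:camera(n) for n in("top","scene")}
k=shimmask(ims["scene"]);k[:195]=0;k[300:]=0;k[:,:260]=0;k[:,330:]=0
for c in cv2.findContours(k,0,2)[0]:
    if cv2.contourArea(c)>8: print(cv2.approxPolyDP(c,1,True)[:,0].tolist())
a=cv2.resize(ims["top"][80:290,270:420],(390,546),interpolation=2)
b=cv2.resize(ims["scene"][140:320,260:400],(405,546),interpolation=2)
cv2.imwrite("pics/fin.png",np.hstack([a,b])[:,:,::-1])
```

```text
[0.52169987 0.02209876 0.24811591] [-0.14015656  1.04911327  0.29130999]
[[289, 226], [279, 250], [279, 252], [287, 253], [288, 255], [288, 252], [297, 230], [290, 229]]
```

View pics/fin.png

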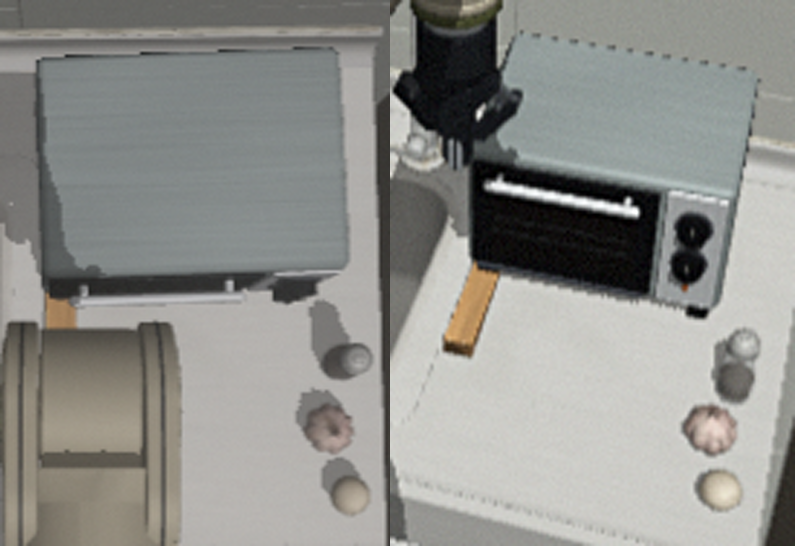

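The final view shows the shim lying straight under the front-left corner (right crop, (460,345) to (485,265)) and unmoved by the press. The oven and the other items are in place, and the arm is clear.

```bash
python3 -c "
from workcell import *
print(hand_in())"
```

```text
the job is handed in; nothing more can be done
None
```

The shim is snug under the oven's front-left foot (pushed to about 5.6 N and released), the corner held a 10 N press without sinking, and the job is handed in at about 29 s with nothing else disturbed.

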